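# Start the studio's ultrasonic cleaner

### The job

The parts basket is already in the ultrasonic cleaner with its lid shut: start a timed cleaning run. Switch the power on by pressing the near, bar-marked end of the black rocker switch until it lies flush, then tap the blue timer key to set the time, then tap the green start key. Press each lightly and let each key spring back before the next, keep off the red stop key, leave the lid shut, and do not shift the cleaner or disturb the paint jars, spray can and brush around it.

Things in the scene. Friction and masses are not known exactly. Their poses are not given: they have to be found in the camera images.
- cleaner: White ultrasonic cleaner, 220 deep (x) x 250 wide (y) x 137 mm high, ~2.6 kg, loose on rubber feet. Origin under its centre; x from operator to rear, y to the operator's left. Front 75 mm: grey console face, rising rearward at 10 degrees, 105 to 118 mm high; left to right, 52 mm apart: black rocker, blue, green, red key. Behind it, from x = -35 mm: tank housing 122 mm high, with lid.
- rocker_on_end (a point): Power rocker, black, 34 mm fore-and-aft x 24 wide, in a frame 3 mm proud of the console; two facets meet in a valley over the pivot. Near facet: white bar (on); far: white ring (off). Off: the near end stands up. On: the near facet is parallel to the console, 5 mm above it. Point: on the near facet, 13 mm from the pivot, 4 mm above its flush height; moves with it.
- rocker (a joint): Power rocker angle, rad: 0 off, 0.32 fully on. It takes about 3 N at the near end all the way, then stops firmly, and stays where it is left.
- timer_key_top (a point): Timer key: blue, white clock mark, round key, 24 mm across, whose flat top stands 8 mm proud of the console face; this point is the centre of its top, moves with it, z out of the console face (10 degrees from vertical, leaning to the operator).
- timer_key (a joint): Timer key travel in m along the normal of the console face: 0 up, 0.005 fully down; springs back. 2 N to start it, 6 N fully down; counts as pressed beyond half travel (4 N).
- start_key_top (a point): Start key: green, white triangle mark, round key, 24 mm across, whose flat top stands 8 mm proud of the console face; this point is the centre of its top, moves with it, z out of the console face (10 degrees from vertical, leaning to the operator).
- start_key (a joint): Start key travel, exactly as the timer key's.
- stop_key_top (a point): Stop key (not to be pressed): red, white square mark, round key, 24 mm across, whose flat top stands 8 mm proud of the console face; this point is the centre of its top, moves with it, z out of the console face (10 degrees from vertical, leaning to the operator).
- stop_key (a joint): Stop key travel, exactly as the timer key's.
- lid (a joint): Lid angle, rad: 0 shut (as at the start), grows as it lifts; hinged at the rear. White with a dark window, top 132 mm above the table, a grey finger lip at its front edge up to 137 mm. Stays shut.
- yellow_jar: Bystander beside the cleaner: white paint jar with yellow band and lid, 62 across x 78 mm high, origin under its centre.
- purple_jar: Bystander: the same jar in purple.
- spray_can: Bystander: red aerosol can, 65 across x 190 mm high, origin under its centre.
- brush: Bystander: wooden brush 200 mm long, lying flat, x along the handle towards the bristles.

How it is judged:
By the outcome, as a careful person would: the job done as asked, in the order asked, and still so for the second after the job is handed in, with the robot touching nothing.
It also fails if it takes over 42 s, if anything falls off the work surface, if the arm or the gripper's body presses on something with over 40 N, if the wrist force passes 120 N, or if a joint passes its speed limit or range.

### The arm

A 7-joint arm with a two-finger parallel gripper is mounted at the origin on the work surface. World frame = base frame: x ahead of the robot, y to its left, z up, the work surface at z = 0. Lengths are in m, angles in rad, forces in N, time in s.
With the tool pointing down it reaches from about 0.425 to 0.875 m from the base axis. Payload 9.9 kg.
Tool frame: the origin (TCP) lies at the very end of the fingers, on their centre line; the grasp point (between the pads) lies 19 mm behind it; z points along the fingers, y is the line along which they close (so a half turn about z gives the same grasp; the last joint's range is limited). The gripper opens to 85 mm and grips with 20 to 120 N. Pads are 22 mm wide; open, the fingers measure 114 mm over their backs; the gripper's body (76 mm by 85 mm) begins 54 mm behind the grasp point. The pads swing forward as they close: fully open they stand 13 mm farther back than shut.
Start: joints at [1.238, 0.576, 0.025, 1.437, -0.015, 1.129, -0.057], TCP at [0.166, -0.654, 0.231] pointing down, gripper open.
Joint ranges: [-2.76, 2.76], [-0.34, 2.15], [-1.52, 1.57], [0.19, 2.46], [-1.09, 4.23], [0.17, 1.99], [-2.82, 2.82]. Speed limits (rad/s): [2.22, 2.22, 3.01, 3.01, 3.14, 3.14, 3.14].

### API

Orientations are given as a rotation vector (axis times angle).
In Python, from workcell import ctrl, cams gives the robot as it stands. Calls block until the motion is done:
- ctrl.reach(position, orientation): joint-space move of the TCP to a pose.
- ctrl.movel(position, v=0.15, rot=None): straight line of the TCP; rot=None keeps the orientation; v is the mean speed in m/s.
- ctrl.move_j(angles): joint-space move.
- ctrl.command_gripper(opening, squeeze=None): opening from 0.0 (shut) to 1.0 (fully open); squeeze is the grip in N (None keeps the last); returns when the fingers have stopped.
- ctrl.sleep(seconds).
- ctrl.ik(position, orientation): joint angles nearest the present ones, or None.
- cams.camera(name): name is "side" or "top"; returns the picture (384x512x3 uint8, blue, green, red); there is no depth.
- cams.calibration(name): a dict with "camera_matrix" (3x3 intrinsics, pixels), "T" (4x4, takes a point from camera to world coordinates). Camera axes: x right, y down, z forward; pixel columns grow to the right and rows downward; lengths in m; the calibration is good to about 2 mm. A picture is of the moment at which its call begins. calibration takes no time and is no camera call.
A pose or a line that the arm cannot do raises ctrl.Unreachable and nothing moves.
- ctrl.job_done(): hands the job in; it is judged then, once.
Readings, each from a call of its own:
- ctrl.get_time(): time.
- ctrl.get_joints(): joint angles.
- ctrl.get_joint_velocities(): joint speeds.
- ctrl.get_joint_torque(): joint torques, N m.
- ctrl.get_eef_pos(): TCP position.
- ctrl.get_orientation(): TCP orientation.
- ctrl.get_ft_force(): force on the tool from outside, world axes, zero at the start.
- ctrl.get_wrist_torque(): the same for the moment, N m.
- ctrl.get_gripper_width(): opening from 0.0 (shut) to 1.0 (fully open).
- ctrl.get_finger_force(): force on a finger pad.
Only numpy, scipy, OpenCV 4.12 (cv2) and the standard library are available. Lean on these libraries where they do the work, as an engineer would, in place of code of your own. Each camera call takes 0.05 s, during which the arm holds its last target. There are 200 camera calls.

## Working session

There is one attempt and no reset: what is moved stays moved. The work goes in short steps, each a Python script; the robot and the scene stay as the last script left them, time stands still between calls to the robot, and variables do not carry over. Pictures are saved under pics/ and viewed, at most 10 in all, crops included, and the job is handed in when it is done.

```bash
mkdir -p pics
python3 - <<'E'
from workcell import ctrl,cams
import cv2,numpy as np
for n in("top","side"):
    cv2.imwrite(f"pics/{n}0.png",cv2.resize(cams.camera(n),(768,576),interpolation=cv2.INTER_CUBIC))
    c=cams.calibration(n);print(n,np.round(c["camera_matrix"],1).tolist(),np.round(c["T"],3).tolist())
print(ctrl.get_time(),ctrl.get_orientation())
E
```

```text
top [[448.7, 0.0, 256.0], [0.0, 448.7, 187.8], [0.0, 0.0, 1.0]] [[-0.086, -0.976, 0.201, 0.397], [-0.996, 0.084, -0.016, 0.075], [-0.001, -0.201, -0.98, 1.191], [0.0, 0.0, 0.0, 1.0]]
side [[475.0, 0.0, 264.7], [0.0, 475.0, 197.0], [0.0, 0.0, 1.0]] [[-0.799, -0.352, 0.488, 0.006], [-0.602, 0.463, -0.65, 0.861], [0.003, -0.813, -0.582, 0.825], [0.0, 0.0, 0.0, 1.0]]
0.1 [-3.11585799e+00 -3.89759451e-01  4.23304873e-04]
```

View pics/top0.png

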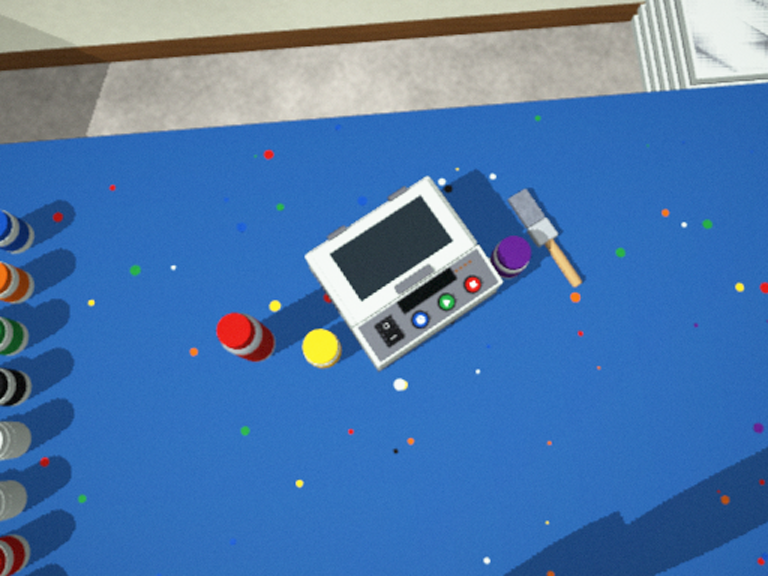

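View pics/side0.png

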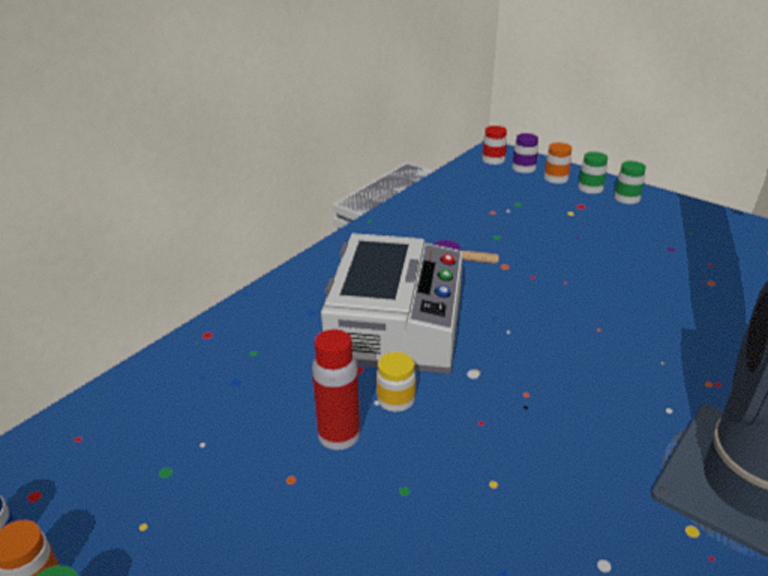

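The top view shows the rocker at (389,331), blue at (421,319), green at (447,301) and red at (473,284) in 1.5x pixels. The side view shows the same items at (433,308), (443,291), (446,274) and (448,259). Next I triangulate them and take close crops.

```bash
cat > h.py <<'E'
from workcell import ctrl,cams
import cv2,numpy as np
from scipy.spatial.transform import Rotation as R
def P(n):
    c=cams.calibration(n);return c["camera_matrix"]@np.linalg.inv(c["T"])[:3]
def tri(a,b):
    p=cv2.triangulatePoints(P("top"),P("side"),np.float64(a).reshape(2,1),np.float64(b).reshape(2,1));return (p[:3]/p[3]).ravel()
def proj(n,p):
    q=P(n)@np.append(p,1);return q[:2]/q[2]
def onz(n,uv,z):
    c=cams.calibration(n);T=c["T"];d=T[:3,:3]@np.linalg.solve(c["camera_matrix"],[*uv,1]);return T[:3,3]+d*(z-T[2,3])/d[2]
E
python3 - <<'E'
from h import *
im={n:cams.camera(n) for n in("top","side")}
s={"top":{"r":(315.5,189.5),"g":(298,201)},"side":{"r":(298.7,172.7),"g":(297,183)}}
c={"top":{},"side":{}}
for n in s:
  f=im[n].astype(float)
  for k,(u,v) in s[n].items():
    i=2 if k=="r" else 1
    w=f[:,:,i]-np.max(np.delete(f,i,2),2); w[w<25]=0
    m=np.zeros(w.shape,np.uint8);cv2.circle(m,(int(round(u)),int(round(v))),9,1,-1)
    hull=cv2.convexHull(cv2.findNonZero(((w>0)&(m>0)).astype(np.uint8)))
    M=cv2.moments(hull);c[n][k]=(M["m10"]/M["m00"],M["m01"]/M["m00"])
    print(n,k,c[n][k],hull.reshape(-1,2).min(0),hull.reshape(-1,2).max(0))
r,g=[tri(c["top"][k],c["side"][k]) for k in "rg"]
print(r,g,np.linalg.norm(r-g))
for k in "rg": print(onz("top",c["top"][k],.12),onz("side",c["side"][k],.12))
d=(g-r)
for p in (g+d,g+2*d): print(p,[proj(n,p) for n in im])
a=cv2.resize(im["top"][165:250,230:340],(660,510),interpolation=cv2.INTER_CUBIC)
cv2.imwrite("pics/topc.png",a)
a=cv2.resize(im["side"][150:255,210:320],(660,630),interpolation=cv2.INTER_CUBIC)[:600]
cv2.imwrite("pics/sidec.png",a)
E
```

```text
top r (314.8486707566462, 189.18200408997953) [310 184] [320 194]
top g (297.3090507726269, 200.9690949227373) [293 196] [302 206]
side r (298.2325581395349, 172.06201550387595) [294 169] [302 175]
side g (296.82936507936506, 182.53968253968253) [293 179] [301 186]
[ 0.60158382 -0.08676243  0.11280546] [ 0.57589593 -0.04103044  0.11259831] 0.052453073181026315
[ 0.60099012 -0.08529402  0.12      ] [ 0.59483124 -0.07745274  0.12      ]
[ 0.57569437 -0.03970548  0.12      ] [ 0.56899666 -0.03202015  0.12      ]
[0.55020805 0.00470154 0.11239117] [array([279.9164995 , 213.37837794]), array([294.83919759, 193.6495544 ])]
[0.52452017 0.05043353 0.11218402] [array([262.07615334, 225.51727123]), array([293.11483823, 205.61094229])]
```

View pics/topc.png

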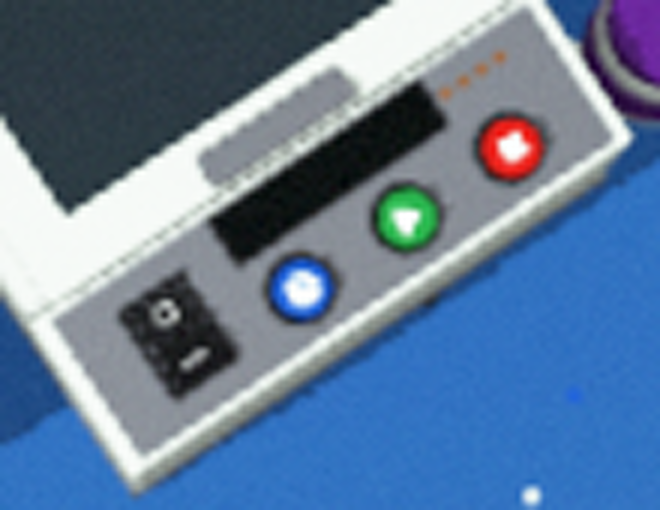

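View pics/sidec.png

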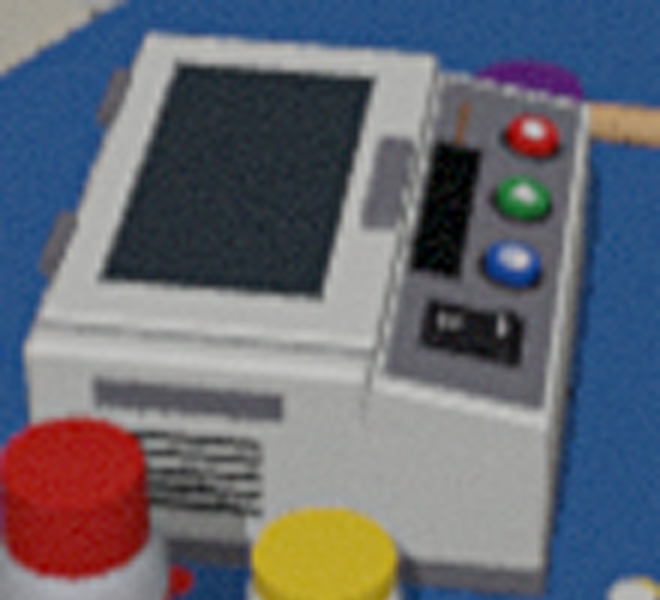

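Both crops show the console clearly. In the top crop, blue is at (301,288), green (406,216), red (512,147), the rocker centre (181,335) and the bar (194,357). The rocker is off, with its near end raised.

```bash
cat >> h.py <<'E'
px=lambda u,v:(u/6+230-.4,v/6+165-.4)
b,g,r=[onz("top",px(*q),.117) for q in((301,288),(406,216),(512,147))]
yc=(b-r)*[1,1,0];yc/=np.linalg.norm(yc);xc=np.array([yc[1],-yc[0],0])
t=np.radians(10);n=np.array([0,0,np.cos(t)])-xc*np.sin(t);f=np.cross(yc,n)  # f: rearward along face
g=(b+g+r)/3;b=g+.052*yc
g=g-.026*0*yc; s=g
bar=onz("top",px(194,357),.117);ring=onz("top",px(166,313),.117);ctr=onz("top",px(181,335),.114)
# tool z=-n, tool y=+-yc
rots=[R.from_matrix(np.c_[np.cross(s_*yc,-n),s_*yc,-n]).as_rotvec() for s_ in(1,-1)]
E
python3 - <<'E'
from h import *
np.set_printoptions(precision=4,suppress=True)
print("b",onz("top",px(301,288),.117),b,"yaw",np.degrees(np.arctan2(xc[1],xc[0])))
print("spacing",np.linalg.norm(onz("top",px(301,288),.117)-onz("top",px(512,147),.117))/2)
front=onz("top",px(137,480),.105); print("front edge xc rel keys",(front-b)@xc,"left",(front-b)@yc)
for nm,p in(("bar",bar),("ring",ring),("ctr",ctr)): print(nm,p,"rel blue x,y",(p-b)@xc,(p-b)@yc)
for ro in rots: print(ro,ctrl.ik(s+.04*n,ro),ctrl.ik(b+.052*yc+.04*n,ro))
print(ctrl.get_ft_force())
E
```

```text
b [0.5515 0.0052 0.117 ] [0.5517 0.0053 0.117 ] yaw 28.87792816707827
spacing 0.05204592562018059
front edge xc rel keys -0.026623362689086962 left 0.09717830678839247
bar [0.5274 0.0506 0.117 ] rel blue x,y 0.0006288165145760221 0.05140547460310604
ring [0.546  0.0602 0.117 ] rel blue x,y 0.021626281685679753 0.05083554102081383
ctr [0.5371 0.0549 0.114 ] rel blue x,y 0.011201151341768181 0.05055169595162896
[-0.741   2.878   0.0648] [ 0.8281  0.7427 -1.2936  1.9206  0.862   0.9636  1.2553] [ 0.5934  0.5488 -1.074   2.0541  0.7036  0.7424  1.1916]
[-2.9896 -0.7698 -0.2616] [ 0.2334  0.4489 -0.2581  1.9397  0.0448  0.6138 -1.0931] [ 0.183   0.3945 -0.4362  2.0665  0.2147  0.5559 -1.4502]
[ 0.4488  0.3327 -0.0542]
```

```bash
cat >> h.py <<'E'
def press(p,stop,hi=.02,lo=-.012,step=.0005):
    "descend along -n from p+hi*n until the push along n has risen by stop; retreat"
    f0=np.mean([ctrl.get_ft_force() for _ in range(3)],0)@n; log=[]
    z0=.004; ctrl.movel(p+z0*n,v=.06)
    h=z0
    while h>lo:
        F=ctrl.get_ft_force()@n-f0; log.append((round(h*1e3,1),round(F,1)))
        if F>stop: break
        h-=step; ctrl.movel(p+h*n,v=.02)
    h=(ctrl.get_eef_pos()-p)@n
    ctrl.movel(p+.03*n,v=.08)
    print(log,"actual h",round(h*1e3,2),"t",ctrl.get_time())
E
python3 - <<'E'
from h import *
rk=b+.052*yc-.0035*f-.003*n+.0007*n
ctrl.command_gripper(0.0); print(ctrl.get_time())
ctrl.reach(rk+.1*n,rots[1]); ctrl.movel(rk+.03*n,v=.15); print(ctrl.get_time(),ctrl.get_eef_pos()-rk-.03*n)
# rocker stands ~5 mm above flush: start at 4 mm step loop is preceded by extra clearance
ctrl.movel(rk+.010*n,v=.05); ctrl.sleep(.2)
press(rk+.004*n,7,lo=-.012)
cv2.imwrite("pics/r1.png",cv2.resize(cams.camera("side")[130:240,230:376],(730,550),interpolation=cv2.INTER_CUBIC))
E
```

```text
0.9667
4.3083 [ 1.73604978e-04 -2.59024611e-06  2.96306975e-04]
[(4.0, np.float64(0.3)), (3.5, np.float64(0.1)), (3.0, np.float64(-0.5)), (2.5, np.float64(-0.1)), (2.0, np.float64(-0.8)), (1.5, np.float64(-0.4)), (1.0, np.float64(2.0)), (0.5, np.float64(2.9)), (0.0, np.float64(3.0)), (-0.5, np.float64(3.0)), (-1.0, np.float64(1.7)), (-1.5, np.float64(1.0)), (-2.0, np.float64(1.5)), (-2.5, np.float64(1.5)), (-3.0, np.float64(1.0)), (-3.5, np.float64(1.2)), (-4.0, np.float64(0.3)), (-4.5, np.float64(8.8))] actual h -4.17 t 10.1417
```

View pics/r1.png

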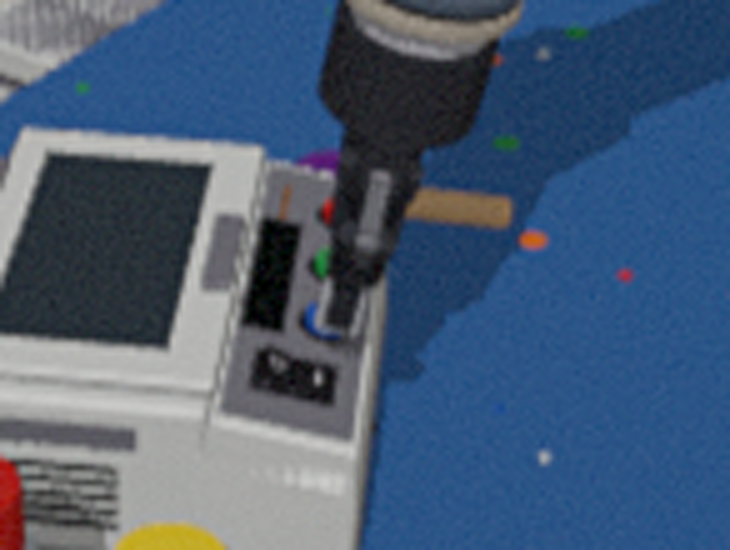

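The stop was firm at the predicted flush height. The picture shows the rocker at about (290,375) with its far (ring) facet now raised. Next come the keys.

Run:
```python
from h import *
for p in (b,s):
    ctrl.movel(p+.03*n,v=.1); ctrl.sleep(.2)
    press(p,5.0)
cv2.imwrite("pics/k1.png",cv2.resize(cams.camera("side")[130:240,230:376],(730,550),interpolation=cv2.INTER_CUBIC))
```

```text
[(4.0, np.float64(-0.0)), (3.5, np.float64(0.1)), (3.0, np.float64(-0.3)), (2.5, np.float64(0.3)), (2.0, np.float64(0.6)), (1.5, np.float64(0.3)), (1.0, np.float64(0.8)), (0.5, np.float64(2.0)), (0.0, np.float64(2.9)), (-0.5, np.float64(3.7)), (-1.0, np.float64(3.4)), (-1.5, np.float64(3.9)), (-2.0, np.float64(4.6)), (-2.5, np.float64(5.8))] actual h -2.48 t 15.4583
[(4.0, np.float64(-0.4)), (3.5, np.float64(0.1)), (3.0, np.float64(0.5)), (2.5, np.float64(0.5)), (2.0, np.float64(0.4)), (1.5, np.float64(1.0)), (1.0, np.float64(-0.1)), (0.5, np.float64(2.7)), (0.0, np.float64(2.2)), (-0.5, np.float64(2.2)), (-1.0, np.float64(3.3)), (-1.5, np.float64(3.3)), (-2.0, np.float64(3.7)), (-2.5, np.float64(4.9)), (-3.0, np.float64(5.8))] actual h -2.99 t 20.9667
```

Both keys went about 3.7 mm down, past half travel, and I released them. I'll back off and take a final look.

Run:
```python
from h import *
ctrl.movel(s+.1*n-.12*xc,v=.2)
a=cv2.resize(cams.camera("top")[155:250,200:350],(750,475),interpolation=cv2.INTER_CUBIC)
cv2.imwrite("pics/end.png",a);print(ctrl.get_time(),ctrl.get_ft_force())
```

```text
21.9583 [-0.53371926 -0.39470673 -0.37461568]
```

View pics/end.png

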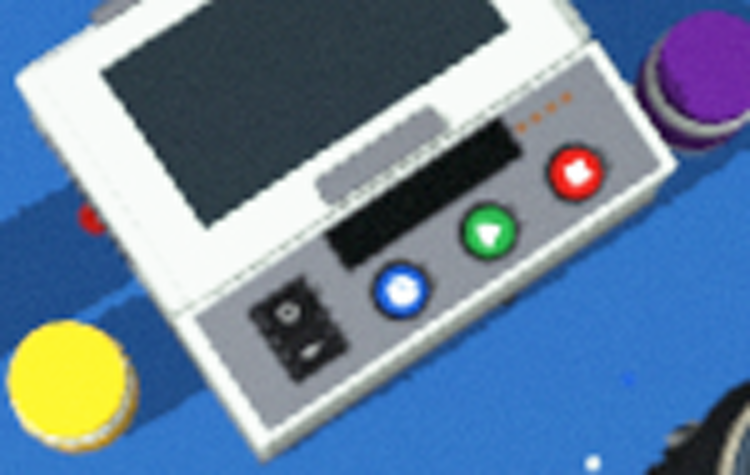

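The cleaner has not moved: blue is at (401,290), which is the same full-frame pixel (280,213) as before. The ring facet is foreshortened, so the rocker is on; the lid is shut and the jars in view are undisturbed.

```bash
python3 -c "
from workcell import ctrl
print(ctrl.job_done())"
```

```text
the job is handed in; nothing more can be done
None
```

The job is handed in at about 22 s: the rocker was pressed flush to on, then the timer and start keys were each pressed past half travel and released, with the cleaner unmoved and the lid shut in the final picture.

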